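Load a box section in the weld fixture and lock the toggle clamp

ROBOT

A 6-joint arm with a two-finger parallel gripper is mounted at the origin on the work surface. World frame = base frame: x ahead of the robot, y to its left, z up, the work surface at z = 0. Lengths are in m, angles in rad, forces in N, time in s.
With the tool pointing down it reaches from about 0.25 to 0.725 m from the base axis. Payload 4 kg.
Tool frame: the origin (TCP) lies midway between the tips of the shut fingers; the grasp point (between the pads) lies 19 mm behind it; z points along the fingers, y is the line along which they close (so a half turn about z gives the same grasp; the last joint's range is limited). The gripper opens to 85 mm and grips with 20 to 120 N. Pads are 22 mm wide; open, the fingers measure 114 mm over their backs; the gripper's body (76 mm by 85 mm) begins 54 mm behind the grasp point. The pads swing forward as they close: fully open they stand 13 mm farther back than shut.
Start: joints at [-1.261, 0.241, 0.005, 1.335, 0, 1.571], TCP at [0.152, -0.476, 0.231] pointing down, gripper open.
Joint ranges: [-2.72, 2.72], [-1.05, 1.87], [-1.09, 1.28], [-1.99, 2.15], [-1.42, 1.44], [-3.14, 3.14]. Speed limits (rad/s): [2.79, 2.79, 3.14, 3.14, 3.14, 3.14].

INTERFACE

Orientations are given as a unit quaternion [x, y, z, w].
In Python, from workcell import bot gives the robot as it stands.
- The arm moves only by the tool play_rows, never from a script. Its argument "moves" is a list of rows, each a list of 3 entries, a list of its own where there are three numbers: the opening, from -1 (shut) to 1 (fully open), then the shift along the tool's x, y, z in cm, then the turn, a rotation vector about the tool's x, y, z in rad. A call has 1 to 12 rows; each row shifts and turns the commanded pose from where the row before left it, along the tool's axes as they then stand; what a row does not reach is not made up. A row lasts 1/12 s, in which the tool goes at most 41.7 mm and 7.16 degrees, less where a joint would pass 70% of its speed; a pose out of reach is approached as far as the arm can. A call is refused whole if a number of a shift passes 4.17 or a number of a turn 0.125, either way. A call with a gripper value outside its range is refused whole. The fingers move at their own pace and stop on an object; the grip force is fixed at half the most. Time passes only in rows, so rows that do not move let the fingers close. It gives the time, the measured TCP pose, the force and the opening at its end, in the units of the state.
- bot.get_obs(): the state, without advancing time (a new reading comes with each control period).
- bot.camera(name): name is "side" or "top" or "wrist"; returns (picture, depth): 420x560x3 uint8, red, green, blue; 420x560 float32, m along the optical axis (not along the pixel's ray), 0 where there is no reading.
- bot.camera_info(name): a dict with "K" (3x3 intrinsics, pixels), "world_from_camera" (4x4, takes a point from camera to world coordinates); the wrist camera has in their place "T_tool_cam" (4x4, takes a point from camera to tool coordinates, whose origin is the TCP and whose axes are the flange's). Camera axes: x right, y up, looking along -z (the intrinsics and any distortion apply to the point x, -y, -z); pixel columns grow to the right and rows downward; lengths in m; the calibration is good to about 2 mm. The wrist camera is an equidistant fisheye: a pixel r from the principal point sees the ray r / f radians off the axis. A picture is of the moment at which its call begins: read the wrist's pose just before it. camera_info takes no time and is no camera call.
- bot.job_done(): hands the job in, once; it reports no verdict.
The state is a dict: "clock": time; "joint_pos": joint angles; "joint_vel": joint speeds; "tau": joint torques, N m; "eef_pos": TCP position; "tool_rot": TCP orientation; "ft_force": force on the tool from outside, world axes, zero at the start; "ft_torque": the same for the moment, N m; "grip_width": finger opening in m.
Only numpy, scipy, OpenCV 4.12 (cv2) and the standard library are available. Lean on these libraries where they do the work, as an engineer would, in place of code of your own. Each camera call takes 0.05 s, during which the arm holds its last target. There are 200 camera calls.

TASK

Load the loose steel box section into the weld fixture: flat on the base plate, along the two side locators, and slid gently home against both of them and the end locator. Then push the clamp's red handle over and press it down past its over-centre point until it is fully home on its stop and the rubber tip holds the box section tight; do it by feel, stopping as soon as it is home without leaning on it, and let go. Leave the other things on the bench where they lie.

Things in the scene. Friction and masses are not known exactly. Their poses are not given: they have to be found in the camera images.
- fixture: Weld fixture fixed to the bench: steel base plate 215 (x) x 205 (y) x 10 mm with three locator blocks and a toggle clamp. Origin on the bench top; x away from the robot, y to the left; plate spans x -107 to 107, y -137 to 68. The box section lies along x at y = -85, side locators on its -y side, end locator beyond its +x end, clamp on its +y side.
- nest (a point): Where the centre of the box section must come: x -15, y -85, z 30 mm in the fixture frame, axes as the fixture's. There it touches the plate and all three locators.
- tube_center (a point): Centre (half-way up) of the loose box section: bare steel square tube, 180 mm long (its x axis), 40 x 40 mm, wall 3 mm, open ends, about 0.6 kg; it starts flat on the bench to the right of the fixture. z up.
- clamp_base (a point): Middle of the flange of the zinc-plated hold-down clamp, on the plate at x 40, y 4, z 10 mm of the fixture; flange 50 x 64 mm. All moves in the plane x = 40. Shut, the arm reaches -y over the box section and the handle lies level to +y. Open, the arm stands up (top 125 mm over the bench, its spindle out to y -35) and so does the red handle, behind the arm (top 185 mm).
- handle_open (a point): Fixed point: y 9, z 155 mm of the fixture, x 40: here is the grip's centre line, 28 mm short of its end, with the clamp open and the handle straight. Red round grip, 17 mm thick, 100 mm long. Push its -y side towards +y, over and down. Then y, z (slope above level): 30, 156 (77 deg); 54, 152 (64); 72, 145 (53); 84, 135 (43); 92, 124 (34); 98, 103 (20).
- handle_home (a point): Fixed point: y 102, z 60 mm, x 40: the same point of a straight handle when home (sloping 2 deg down); dead centre at z 64. But the bar has been bent near its root in use, up or down by as much as 11 deg, so the grip may be 16 mm off all these figures, at right angles to the bar: where it comes home must be felt.
- near_locator: Side locator block nearer the robot, 22 x 22 mm, 25 mm high (30 with its screw head), bolted on the plate; origin at the centre of its underside, at x -80, y -116 in the fixture frame. The section seats against its +y face.
- far_locator: The other side locator, the same block at x +50, y -116 in the fixture frame; 108 mm clear space between the two.
- end_locator: End locator block, 22 (x) x 26 (y) mm, 25 mm high, at x +86, y -81 in the fixture frame; the box section's end seats against its -x face.
- clamp_tip: Black domed rubber tip of the clamp's spindle, 18 mm across, 14 mm high, origin at its foot. It swings with the clamp arm and comes down on the box section's top at x +40, y -85 in the fixture frame, and presses on it with about 50 N when the clamp is locked.
- clamp_handle (a joint): Fold of the handle against its links, rad: 0 open (at start), 1.52 when the tip meets the box section (straight grip at z 100), 2.23 dead centre, 2.28 on the stop; the bend does not change it. At the grip it takes 1 to 2 N to swing; from z 100 down this rises to about 11 N (z 85; more nearer the root) and falls to nothing at dead centre; there it snaps to the hard stop and stays.
- flap_disc: Bystander: brown abrasive flap disc, 115 mm across, 11 mm high, lying flat to the left; origin at the centre of its underside.
- pliers: Bystander: pliers with red grips, 155 mm long, 16 mm high, beyond the flap disc to the left; origin on the bench near the middle, jaws to its +x.
- magnet_square: Bystander: red triangular magnetic welding square, about 90 mm a side, 16 mm high, beyond the loose box section; origin on the bench at the middle of one side.
Mind the look-alikes: they are no part of the job. There is more than one size of the part that bears tube_center; the job needs the larger.

How it is judged:
By the outcome, as a careful person would: the job done as asked, in the order asked, and still so for the second after the job is handed in, with the robot touching nothing.
It also fails if it takes over 61 s, if anything falls off the work surface, if the arm or the gripper's body presses on something with over 40 N, if the wrist force passes 120 N, or if a joint passes its speed limit or range.

## Working session

There is one attempt and no reset: what is moved stays moved. The work goes in short steps, Python scripts to look and compute and a tool call to move; the robot and the scene stay as the last step left them, time stands still between calls to the robot, and variables do not carry over. Pictures are saved under pics/ and viewed, on a budget of 10 in all, crops included, one or two more only if the job needs it, and the job is handed in when it is done.

Besides the shell and the picture viewer there is one more tool, called after "Call:" as name(argument=value, ...) on one line, values as JSON. play_rows: Moves the arm, as the interface text tells. Its arguments: {"type":"object","properties":{"moves":{"type":"array"}},"required":["moves"]}

```bash
mkdir -p pics; ls
cat > h.py <<'E'
import numpy as np, cv2
from workcell import bot
from scipy.spatial.transform import Rotation as R
def pts(name,obs=None):
    """picture, depth, world xyz per pixel (pinhole cams)"""
    im,d=bot.camera(name); i=bot.camera_info(name); K=np.array(i["K"]); T=np.array(i["world_from_camera"])
    v,u=np.mgrid[0:420,0:560]
    P=np.stack([(u-K[0,2])/K[0,0]*d,-(v-K[1,2])/K[1,1]*d,-d],-1)
    return im,d,P@T[:3,:3].T+T[:3,3]
E
python3 - <<'E'
from h import *
o=bot.get_obs(); print(o)
for n in("top","side"):
    im,d,P=pts(n); np.savez(f"pics/{n}0.npz",im=im,d=d,P=P)
    cv2.imwrite(f"pics/{n}0.png",im[:,:,::-1]); print(n,{k:np.round(v,3).tolist() for k,v in bot.camera_info(n).items() if k in("K","world_from_camera")},bot.camera_info(n).keys())
print(bot.camera_info("wrist"))
E
```

```text
pics
{'clock': 0.0, 'joint_pos': array([-1.26096344e+00,  2.41439360e-01,  3.73419817e-03,  1.33520221e+00,
        1.03861106e-05,  1.57082635e+00]), 'joint_vel': array([-5.58384886e-05,  2.20483702e-03,  1.42762749e-04, -5.31797519e-04,
       -7.88306394e-04,  1.56763945e-03]), 'tau': array([ 1.19044907e-03, -3.72318113e+01,  2.52408975e+01,  1.70930894e-02,
       -4.03901970e-05, -5.60976460e-06]), 'eef_pos': array([ 0.15226104, -0.47559251,  0.23040359]), 'tool_rot': array([ 9.88026193e-01,  1.54282620e-01, -1.57749567e-04, -1.04368241e-03]), 'ft_force': array([ 0.59907666, -0.15011643, -0.60954916]), 'ft_torque': array([0.059868  , 0.01359094, 0.02778815]), 'grip_width': 0.08518987161850139}
top {'K': [[383.381, 0.0, 279.949], [0.0, 383.381, 205.94], [0.0, 0.0, 1.0]], 'world_from_camera': [[-0.017, 0.992, -0.126, 0.417], [-1.0, -0.018, -0.007, -0.003], [-0.01, 0.126, 0.992, 1.204], [0.0, 0.0, 0.0, 1.0]]} dict_keys(['K', 'world_from_camera'])
side {'K': [[470.436, 0.0, 280.989], [0.0, 470.436, 208.02], [0.0, 0.0, 1.0]], 'world_from_camera': [[-0.815, 0.273, -0.512, -0.045], [-0.58, -0.379, 0.721, 0.844], [0.003, 0.884, 0.467, 0.655], [0.0, 0.0, 0.0, 1.0]]} dict_keys(['K', 'world_from_camera'])
{'K': array([[325.1922621 ,   0.        , 275.18005399],
       [  0.        , 325.1922621 , 210.7295973 ],
       [  0.        ,   0.        ,   1.        ]]), 'T_tool_cam': array([[-3.36199602e-04,  9.55134454e-01,  2.96172351e-01,
         7.58716560e-02],
       [ 9.99999841e-01,  1.87221002e-04,  5.31374109e-04,
        -1.14547617e-04],
       [ 4.52084036e-04,  2.96172483e-01, -9.55134366e-01,
        -1.40750607e-01],
       [ 0.00000000e+00,  0.00000000e+00,  0.00000000e+00,
         1.00000000e+00]])}
```

View pics/top0.png

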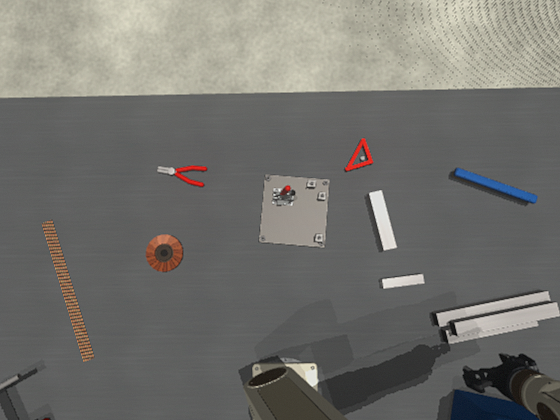

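View pics/side0.png

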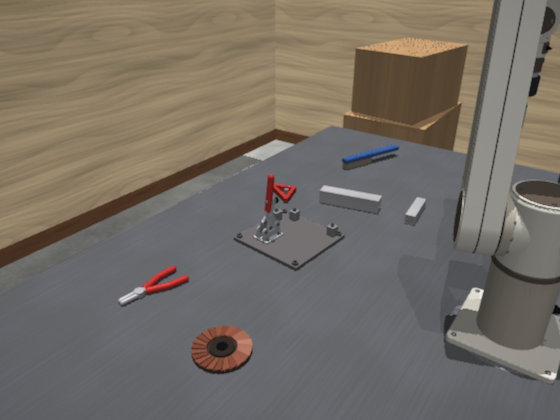

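The top view shows these look-alikes for the section: the long light bar at (382,220), a shorter one at (402,282), stock bars at about (500,315), and a blue bar at (495,186). I choose the one at (382,220), right of the fixture, and will check that it measures 180x40. The fixture plate is at (295,211), with its clamp at (285,194) and locators at (312,184), (322,197) and (319,238).

Run:
```python
from h import *
z=np.load("pics/top0.npz"); im,d,P=z["im"],z["d"],z["P"]
K=np.array(bot.camera_info("top")["K"]);T=np.array(bot.camera_info("top")["world_from_camera"])
def cast(uv,h):
    r=np.c_[(uv[:,0]-K[0,2])/K[0,0],-(uv[:,1]-K[1,2])/K[1,1],-np.ones(len(uv))]@T[:3,:3].T
    return (T[:3,3]+r*((h-T[2,3])/r[:,2])[:,None])
def rect(x0,x1,y0,y1,lo,hi,h):
    m=np.zeros((420,560),np.uint8); s=(P[...,2]>lo)&(P[...,2]<hi)&(d>0); m[y0:y1,x0:x1]=s[y0:y1,x0:x1]
    c=max(cv2.findContours(m,0,cv2.CHAIN_APPROX_NONE)[0],key=cv2.contourArea)[:,0]
    w=cast(c.astype(float),h)[:,:2]*1000
    r=cv2.minAreaRect(w.astype(np.float32)); print(np.round(r[0],1),np.round(r[1],1),round(r[2],2), "medz",np.median(P[...,2][m>0])); return r
print("bench z",np.median(P[230:240,330:350,2]))
rect(355,405,180,260,.025,.06,.04)
rect(370,430,265,300,.015,.06,.03)
r=rect(250,340,165,255,.005,.2,.01)
# locators
for n,(u,v) in dict(end=(312,184),far=(322,197),near=(319,238)).items(): 
    s=(slice(v-9,v+10),slice(u-9,u+10)); q=P[s][(P[s][...,2]>.026)&(P[s][...,2]<.045)]; print(n,len(q),np.round(q.mean(0)*1000,1))
t=np.vstack([im[140:290,240:440]]);cv2.imwrite("pics/crop.png",cv2.resize(t,None,fx=4,fy=4,interpolation=2)[:, :, ::-1])
```

```text
bench z -6.045090317841062e-05
[ 518.4 -301.3] [179.8  44.5] 11.99 medz 0.039711752271119005
[ 334.7 -357.2] [ 28.6 125.2] 6.27 medz 0.027910514647582207
[555.5 -38.2] [208.  220.6] 84.54 medz 0.010191122431019162
end 71 [632.8 -93.6  35.2]
far 52 [ 596.8 -121.9   35.2]
near 51 [ 468.4 -108.8   35.9]
```

View pics/crop.png

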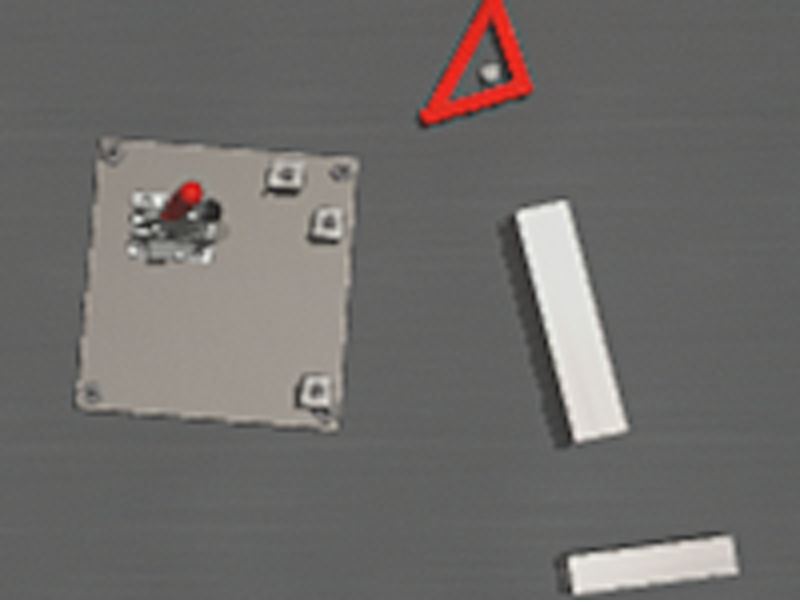

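The crop confirms the full-size section at (570,320) in the crop; the short one is at (650,565). The section measures 180x44 mm with its top at z 0.040, centred at (518,-301) with yaw 12°. The fixture origin is about (558.5,-3) with yaw about -5.6°; the locator spacing measures 129 mm (130 given). Next I'll measure the handle bend from the pictures I already have and work out the first move.

```bash
cat >> h.py <<'E'
FO=np.array([.5585,-.0028]); FY=np.radians(-5.6)
def fx(x,y):  # fixture mm -> world m
    c,s=np.cos(FY),np.sin(FY); return FO+np.array([c*x-s*y,s*x+c*y])/1000
def go(xyz,yaw=None):
    """shift (cm, present tool axes) and turn to a tool-down pose with tool x at yaw (deg)"""
    o=bot.get_obs(); r=R.from_quat(o["tool_rot"])
    sh=r.inv().apply(np.array(xyz)-o["eef_pos"])*100
    t=np.zeros(3)
    if yaw is not None:
        y=np.radians(yaw); t=(r.inv()*R.from_matrix(np.array([[np.cos(y),np.sin(y),0],[np.sin(y),-np.cos(y),0],[0,0,-1]]).T)).as_rotvec()
    print("shift cm",np.round(sh,2),"turn",np.round(t,4))
    return sh
E
python3 - <<'E'
from h import *
go([.5184,-.3013,.15],12)
for n in("side","top"):
    z=np.load(f"pics/{n}0.npz"); im,P=z["im"].astype(int),z["P"]
    c,s=np.cos(FY),np.sin(FY); q=(P-[*FO,0])*1000; F=np.stack([c*q[...,0]+s*q[...,1],-s*q[...,0]+c*q[...,1],q[...,2]],-1)
    m=(im[...,0]>100)&(im[...,1]<70)&(abs(F[...,0]-40)<30)&(abs(F[...,1])<80)&(F[...,2]>50)
    A=F[m]; print(n,m.sum(),A.mean(0).round(1))
    for lo in range(80,200,15):
        a=A[(A[:,2]>=lo)&(A[:,2]<lo+15)]
        if len(a)>3: print(lo,len(a),np.median(a,0).round(1),a.min(0).round(1),a.max(0).round(1))
E
```

```text
shift cm [40.19 -5.43  8.06] turn [-1.900e-03  1.000e-04  1.004e-01]
side 156 [ 36.4   0.4 142.2]
80 9 [35.4  6.7 91.1] [33.4  4.5 87.7] [38.9 10.  94.5]
95 17 [ 35.6   4.8 101.1] [33.3  2.6 96. ] [ 40.5  12.8 109.8]
110 18 [ 34.6   3.3 119.2] [ 31.4   0.5 111.9] [ 41.2   7.5 124.7]
125 24 [ 36.3   3.  131.3] [ 31.8  -5.5 125.4] [ 42.5   8.2 138.7]
140 27 [ 36.2  -0.  145.5] [ 30.9  -5.1 140.4] [ 45.9   7.6 154.8]
155 29 [ 36.1  -1.9 161.3] [ 32.  -10.9 155. ] [ 42.2   4.  169. ]
170 32 [ 36.9  -5.4 176.7] [ 31.3 -16.7 170.6] [ 44.9   2.4 182.2]
top 25 [ 38.4  -7.9 170.9]
170 22 [ 38.   -8.9 179.8] [ 33.2 -14.4 174.9] [ 44.5  -3.2 184.5]
```

Call:
play_rows(moves=[[1, [3.65, -0.49, 0.73], [0, 0, 0]], [1, [3.65, -0.49, 0.73], [0, 0, 0]], [1, [3.65, -0.49, 0.73], [0, 0, 0]], [1, [3.65, -0.49, 0.73], [0, 0, 0]], [1, [3.65, -0.49, 0.73], [0, 0, 0]], [1, [3.65, -0.49, 0.73], [0, 0, 0]], [1, [3.65, -0.49, 0.73], [0, 0, 0]], [1, [3.65, -0.49, 0.73], [0, 0, 0]], [1, [3.65, -0.49, 0.73], [0, 0, 0]], [1, [3.65, -0.49, 0.73], [0, 0, 0]], [1, [3.65, -0.49, 0.73], [0, 0, 0]], [1, [0, 0, 0], [0, 0, 0.1]]])

```text
clock: 1.1
eef_pos: [0.523, -0.2984, 0.1481]
tool_rot: [0.994, 0.107, 0.0, -0.001]
ft_force: [0.1, -0.8, 0.4]
grip_width: 0.0851
```

```bash
cat >> h.py <<'E'
def wrist():
    o=bot.get_obs(); im,d=bot.camera("wrist"); i=bot.camera_info("wrist"); K=i["K"]; T=i["T_tool_cam"]
    v,u=np.mgrid[0:420,0:560]; a=(u-K[0,2])/K[0,0]; b=(v-K[1,2])/K[1,1]; th=np.hypot(a,b)+1e-9
    ray=np.stack([np.tan(th)*a/th,-np.tan(th)*b/th,-np.ones_like(a)],-1)
    P=ray*d[...,None]; r=R.from_quat(o["tool_rot"]).as_matrix()
    M=r@T[:3,:3]; t=r@T[:3,3]+o["eef_pos"]
    return im,d,P@M.T+t,ray@M.T,t
def rectm(im,W,sel,h=None,ray=None,t=None):
    c=max(cv2.findContours(sel.astype(np.uint8),0,cv2.CHAIN_APPROX_NONE)[0],key=cv2.contourArea)[:,0]
    if h is None: w=W[c[:,1],c[:,0],:2]
    else:
        q=ray[c[:,1],c[:,0]]; w=(t+q*((h-t[2])/q[:,2])[:,None])[:,:2]
    r=cv2.minAreaRect((w*1000).astype(np.float32)); print(np.round(r[0],1),np.round(r[1],1),round(r[2],2)); return r
E
python3 - <<'E'
from h import *
im,d,W,ray,t=wrist(); cv2.imwrite("pics/w1.png",im[:,:,::-1]); o=bot.get_obs(); print(o["eef_pos"],R.from_quat(o["tool_rot"]).as_matrix()[:,0])
s=(d>0)&(W[...,2]>.03)&(W[...,2]<.05)&(abs(W[...,0]-.518)<.12)&(abs(W[...,1]+.30)<.06)
print(s.sum()); rectm(im,W,s,.04,ray,t)
E
```

```text
[ 0.52051272 -0.29978663  0.1486739 ] [ 0.97854372  0.20603113 -0.00183477]
10053
[ 519.3 -305.3] [178.7  40. ] 11.99
```

View pics/w1.png

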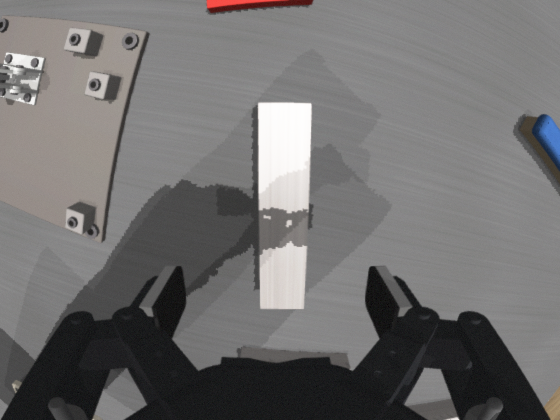

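The wrist view shows the section at about (283,205), midway between the open fingers. It measures 179x40 mm. Going down to grasp.

```bash
python3 -c "
from h import *
go([.5193,-.3050,.007],12)"
```

```text
shift cm [-0.2   0.52 14.17] turn [-0.0022  0.0018 -0.0019]
```

Call:
play_rows(moves=[[1, [-0.1, 0.26, 1.5], [0, 0, 0]], [1, [-0.1, 0.26, 3], [0, 0, 0]], [1, [0, 0, 3.5], [0, 0, 0]], [1, [0, 0, 3], [0, 0, 0]], [1, [0, 0, 2], [0, 0, 0]], [1, [0, 0, 1.1], [0, 0, 0]], [-1, [0, 0, 0], [0, 0, 0]], [-1, [0, 0, 0], [0, 0, 0]], [-1, [0, 0, 0], [0, 0, 0]], [-1, [0, 0, 0], [0, 0, 0]], [-1, [0, 0, 0], [0, 0, 0]], [-1, [0, 0, 0], [0, 0, 0]]])

```text
clock: 2.15
eef_pos: [0.5189, -0.3084, 0.0124]
tool_rot: [0.994, 0.105, 0.002, 0.001]
ft_force: [-1.2, 1.1, 5.8]
grip_width: 0.0391
```

Call:
play_rows(moves=[[-1, [0, 0, 0], [0, 0, 0]], [-1, [0, 0, 0], [0, 0, 0]], [-1, [0, 0, 0], [0, 0, 0]], [-1, [0, 0, -1], [0, 0, 0]], [-1, [0, 0, -1.5], [0, 0, 0]], [-1, [0, 0, -2], [0, 0, 0]], [-1, [0, 0, -2], [0, 0, 0]], [-1, [0, 0, -1.5], [0, 0, 0]]])

```text
clock: 2.82
eef_pos: [0.5172, -0.308, 0.0913]
tool_rot: [0.994, 0.105, -0.0, 0.0]
ft_force: [0.5, -0.2, -6.0]
grip_width: 0.0389
```

Run:
```python
from h import *
im,d,W,ray,t=wrist(); cv2.imwrite("pics/w2.png",im[:,:,::-1]); o=bot.get_obs(); print(o["eef_pos"],o["ft_force"],o["grip_width"])
z=np.median(W[150:200,280:290,2]);print("tube top z",z)
s=(d>0)&(abs(W[...,2]-z)<.006)&(abs(W[...,0]-.518)<.12)&(abs(W[...,1]+.305)<.05)
rectm(im,W,s)
n=fx(-15,-85);print(n)
go([*n,.10],-5.6)
```

```text
[ 0.51895656 -0.30903975  0.0945826 ] [ 0.97504896 -1.233689   -1.73489737] 0.0388606027820651
tube top z 0.11690381539048077
[ 544.5 -298.6] [126.9  66. ] 20.44
[ 0.53527704 -0.08593059]
shift cm [  6.25 -21.48  -0.6 ] turn [ 0.0033 -0.004   0.3076]
```

Call:
play_rows(moves=[[-1, [0, 0, 0], [0, 0, 0.1]], [-1, [0, 0, 0], [0, 0, 0.1]], [-1, [0, 0, 0], [0, 0, 0.1075]]])

```text
clock: 3.12
eef_pos: [0.5167, -0.3076, 0.0892]
tool_rot: [0.999, -0.051, -0.001, -0.0]
ft_force: [0.5, -0.5, -7.0]
grip_width: 0.0393
```

```bash
python3 -c "
from h import *
go([*fx(-24,-77),.095],-5.6)"
```

```text
shift cm [ -1.33 -23.04  -0.57] turn [-0.0004  0.0019 -0.005 ]
```

Call:
play_rows(moves=[[-1, [-0.15, -1.5, -0.1], [0, 0, 0]], [-1, [-0.15, -2.5, -0.1], [0, 0, 0]], [-1, [-0.15, -3, -0.1], [0, 0, 0]], [-1, [-0.15, -3, -0.1], [0, 0, 0]], [-1, [-0.15, -3, -0.1], [0, 0, 0]], [-1, [-0.15, -3, -0.1], [0, 0, 0]], [-1, [-0.15, -3, 0], [0, 0, 0]], [-1, [-0.15, -2, 0], [0, 0, 0]], [-1, [-0.13, -1.2, 0], [0, 0, 0]], [-1, [0, -0.84, 0], [0, 0, 0]], [-1, [0, 0, 0], [0, 0, 0]], [-1, [0, 0, 0], [0, 0, 0]]])

```text
clock: 4.12
eef_pos: [0.5267, -0.0778, 0.0959]
tool_rot: [0.999, -0.049, -0.0, 0.0]
ft_force: [0.4, -0.9, -6.9]
grip_width: 0.0394
```

Run:
```python
from h import *
im,d,W,ray,t=wrist(); np.savez("pics/w3.npz",im=im,d=d,W=W,ray=ray,t=t); cv2.imwrite("pics/w3.png",im[:,:,::-1]); o=bot.get_obs(); print(o["eef_pos"],R.from_quat(o["tool_rot"]).as_matrix()[:,0],o["ft_force"],o["grip_width"])
for n,(x,y) in dict(near=(-80,-116),far=(50,-116),end=(86,-81)).items():
    w=fx(x,y); print(n,w.round(4))
    s=(d>0)&(abs(W[...,2]-.035)<.004)&(abs(W[...,0]-w[0])<.022)&(abs(W[...,1]-w[1])<.022)
    print(s.sum(), np.argwhere(s).mean(0) if s.any() else '')
    if s.sum()>20: rectm(im,W,s,.035,ray,t)
```

```text
[ 0.52678321 -0.07834567  0.09591462] [ 9.95162631e-01 -9.82412152e-02  3.66920331e-05] [-0.26064415 -0.81874559 -5.07024566] 0.03908541476947352
near [ 0.4676 -0.1104]
0 
far [ 0.5969 -0.1231]
769 [116.26527958 343.49024707]
[ 596.9 -127.1] [14.7 21.4] 85.6
end [ 0.6362 -0.0918]
1219 [ 56.62510254 283.08531583]
[636.8 -93.1] [25.5 19.3] 84.46
```

View pics/w3.png

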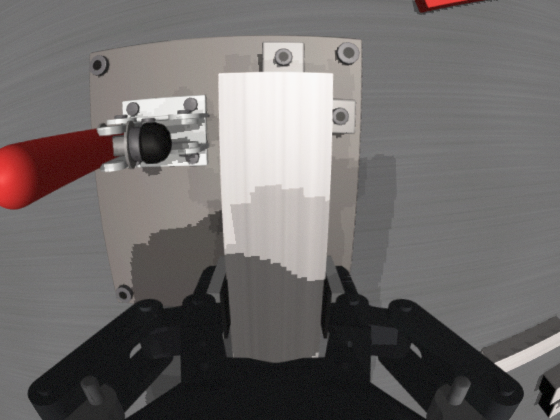

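The wrist view shows the held section over the plate. The end locator is at (283,57) and the far locator at (343,116), partly hidden by the section. Both agree with my fixture pose to about 1 mm. Next I measure how the tube sits in the hand.

Run:
```python
from h import *
z=np.load("pics/w3.npz"); im,d,W=z["im"],z["d"],z["W"]
zt=np.median(W[120:180,260:290,2]); print("top z",zt)
s=(d>0)&(abs(W[...,2]-zt)<.006); s[:, :190]=0; s[:,360:]=0
A=W[s]*1000
c,sn=np.cos(FY),np.sin(FY); q=A-[*(FO*1000),0]; F=np.c_[c*q[:,0]+sn*q[:,1],-sn*q[:,0]+c*q[:,1],A[:,2]]
print("far end x",np.percentile(F[:,0],[98,99.5,100]))
for lo in range(-40,75,20):
    a=F[(F[:,0]>=lo)&(F[:,0]<lo+20)]; 
    if len(a): print(lo,len(a),np.percentile(a[:,1],[1,50,99]).round(1),np.median(a[:,2]).round(1))
```

```text
top z 0.12147992557939388
far end x [64.19931773 65.66870738 66.29279217]
-40 3570 [-97.  -77.3 -57.9] 121.8
-20 5154 [-109.   -77.3  -45.9] 121.7
0 5256 [-97.  -77.3 -57.7] 121.6
20 5963 [-97.  -77.3 -57.8] 121.5
40 6331 [-97.  -77.3 -57.8] 121.4
60 1949 [-97.  -77.3 -57.7] 121.4
```

Call:
play_rows(moves=[[-1, [0, 0, 1], [0, 0, 0]], [-1, [0, 0, 1.5], [0, 0, 0]], [-1, [0, 0, 1.5], [0, 0, 0]], [-1, [0, 0, 1.2], [0, 0, 0]], [-1, [0, 0, 0.8], [0, 0, 0]], [-1, [0, 0, 0.5], [0, 0, 0]], [-1, [0, 0, 0.3], [0, 0, 0]], [-1, [0, 0, 0], [0, 0, 0]], [-1, [0, 0, 0], [0, 0, 0]]])

```text
clock: 4.92
eef_pos: [0.5272, -0.0776, 0.0283]
tool_rot: [0.999, -0.049, 0.0, 0.0]
ft_force: [0.3, 0.2, -6.5]
grip_width: 0.0388
```

Call:
play_rows(moves=[[-1, [0, 0, 0.1], [0, 0, 0]], [-1, [0, 0, 0.1], [0, 0, 0]], [-1, [0, 0, 0], [0, 0, 0]]])

```text
clock: 5.17
eef_pos: [0.5271, -0.0773, 0.0264]
tool_rot: [0.999, -0.049, 0.0, 0.0]
ft_force: [0.5, -0.5, -5.8]
grip_width: 0.0391
```

Call:
play_rows(moves=[[-1, [0, 0, 0.1], [0, 0, 0]], [-1, [0, 0, 0.05], [0, 0, 0]], [-1, [0, 0, 0], [0, 0, 0]]])

```text
clock: 5.42
eef_pos: [0.5267, -0.0773, 0.0245]
tool_rot: [0.999, -0.049, -0.0, 0.0]
ft_force: [0.2, -0.8, -6.0]
grip_width: 0.0392
```

Call:
play_rows(moves=[[-1, [0, 0, 0.05], [0, 0, 0]], [-1, [0, 0, 0.05], [0, 0, 0]], [-1, [0, 0, 0], [0, 0, 0]]])

```text
clock: 5.67
eef_pos: [0.5267, -0.0773, 0.0234]
tool_rot: [0.999, -0.049, -0.0, -0.0]
ft_force: [0.7, 0.4, -5.9]
grip_width: 0.0389
```

Call:
play_rows(moves=[[-1, [0, 0, 0.05], [0, 0, 0]], [-1, [0, 0, 0.05], [0, 0, 0]], [-1, [0, 0, 0], [0, 0, 0]]])

```text
clock: 5.92
eef_pos: [0.5268, -0.0774, 0.0225]
tool_rot: [0.999, -0.049, 0.0, 0.0]
ft_force: [-0.1, 0.2, -5.5]
grip_width: 0.039
```

Call:
play_rows(moves=[[-1, [0, 0, 0.05], [0, 0, 0]], [-1, [0, 0, 0], [0, 0, 0]]])

```text
clock: 6.08
eef_pos: [0.5269, -0.0774, 0.0224]
tool_rot: [0.999, -0.049, 0.0, 0.0]
ft_force: [-2.0, 0.5, -3.0]
grip_width: 0.0393
```

Contact with the plate is felt at TCP z 0.0224. Now sliding gently towards the side locators.

Call:
play_rows(moves=[[-1, [0, 0.1, 0], [0, 0, 0]], [-1, [0, 0.15, 0], [0, 0, 0]], [-1, [0, 0.15, 0], [0, 0, 0]], [-1, [0, 0.1, 0], [0, 0, 0]], [-1, [0, 0, 0], [0, 0, 0]]])

```text
clock: 6.5
eef_pos: [0.5269, -0.0825, 0.0223]
tool_rot: [0.999, -0.049, 0.001, -0.0]
ft_force: [0.0, 1.6, -1.6]
grip_width: 0.0392
```

Call:
play_rows(moves=[[-1, [0, 0.1, 0], [0, 0, 0]], [-1, [0, 0.05, 0], [0, 0, 0]], [-1, [0, 0, 0], [0, 0, 0]]])

```text
clock: 6.75
eef_pos: [0.5266, -0.0838, 0.0223]
tool_rot: [0.999, -0.049, 0.001, -0.0]
ft_force: [0.2, 2.2, -0.5]
grip_width: 0.0391
```

Call:
play_rows(moves=[[-1, [0, 0.05, 0], [0, 0, 0]], [-1, [0, 0.05, 0], [0, 0, 0]], [-1, [0, 0, 0], [0, 0, 0]]])

```text
clock: 7.0
eef_pos: [0.5264, -0.0847, 0.0223]
tool_rot: [0.999, -0.049, 0.0, -0.0]
ft_force: [0.7, 2.7, 1.1]
grip_width: 0.0388
```

Call:
play_rows(moves=[[-1, [0.15, 0, 0], [0, 0, 0]], [-1, [0.2, 0, 0], [0, 0, 0]], [-1, [0.2, 0, 0], [0, 0, 0]], [-1, [0.1, 0, 0], [0, 0, 0]], [-1, [0, 0, 0], [0, 0, 0]]])

```text
clock: 7.42
eef_pos: [0.5306, -0.0859, 0.0223]
tool_rot: [0.999, -0.049, -0.002, 0.001]
ft_force: [-5.5, 1.3, 6.7]
grip_width: 0.0387
```

Call:
play_rows(moves=[[-1, [0, 0, -0.05], [0, 0, 0]], [-1, [0, 0, 0], [0, 0, 0]], [-1, [0, 0, 0], [0, 0, 0]]])

```text
clock: 7.67
eef_pos: [0.531, -0.086, 0.0223]
tool_rot: [0.999, -0.049, -0.001, 0.001]
ft_force: [-6.1, -0.1, 3.8]
grip_width: 0.0388
```

Run:
```python
from h import *
im,d,W,ray,t=wrist(); np.savez("pics/w4.npz",im=im,d=d,W=W,ray=ray,t=t);o=bot.get_obs(); print(o["eef_pos"],o["ft_force"])
c,sn=np.cos(FY),np.sin(FY); q=W*1000-[*(FO*1000),0]; F=np.stack([c*q[...,0]+sn*q[...,1],-sn*q[...,0]+c*q[...,1],q[...,2]],-1)
s=(d>0)&(abs(F[...,2]-50)<6)&(abs(F[...,1]+85)<30)&(F[...,0]>-10); A=F[s]; print("tube end x",np.percentile(A[:,0],[98,99.5,100]),"z",np.median(A[:,2]))
for lo in range(0,70,20):
    a=A[(A[:,0]>=lo)&(A[:,0]<lo+20)]; print(lo,np.percentile(a[:,1],[1,50,99]).round(1),np.median(a[:,2]).round(1))
s=(d>0)&(abs(F[...,2]-35)<4)&(abs(F[...,1]+81)<25)&(abs(F[...,0]-86)<25); print("end loc",np.percentile(F[s],[1,99],axis=0).round(1))
s=(d>0)&(abs(F[...,2]-35)<4)&(abs(F[...,1]+120)<25)&(abs(F[...,0]-50)<25); print("far loc",np.percentile(F[s],[1,99],axis=0).round(1))
cv2.imwrite("pics/w4.png",cv2.resize(im[0:330,150:430],None,fx=2,fy=1.8)[:,:,::-1])
```

```text
[ 0.53102178 -0.08595437  0.02234633] [-5.56747325 -0.34683492  4.79998918]
tube end x [69.72487022 70.83859065 71.39649186] z 48.182494263386786
0 [-104.7  -85.1  -65.5] 48.2
20 [-104.7  -85.1  -65.5] 48.2
40 [-104.8  -85.1  -65.5] 48.2
60 [-104.8  -85.1  -65.6] 48.2
end loc [[ 75.6 -95.   31.4]
 [ 97.  -69.7  38.8]]
far loc [[  39.7 -127.6   31.7]
 [  61.1 -108.    38.9]]
```

View pics/w4.png

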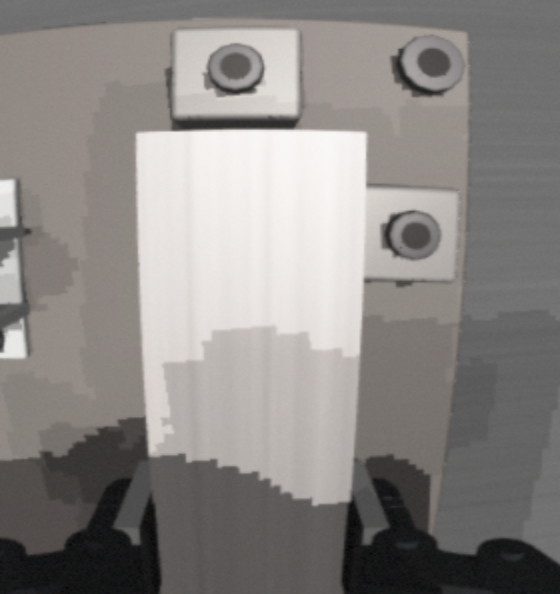

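The crop shows the section along the side locators with a gap of about 4 mm to the end locator at (235,125). The resistance is friction from pressing down, so I'll relieve the downward force and carry on.

Call:
play_rows(moves=[[-1, [0, 0, -0.08], [0, 0, 0]], [-1, [0, 0, 0], [0, 0, 0]], [-1, [0.1, 0, 0], [0, 0, 0]], [-1, [0, 0, 0], [0, 0, 0]]])

```text
clock: 8.05
eef_pos: [0.5335, -0.0858, 0.0226]
tool_rot: [0.999, -0.049, -0.0, 0.0]
ft_force: [0.1, -0.1, -5.4]
grip_width: 0.039
```

Call:
play_rows(moves=[[-1, [0.1, 0, -0.02], [0, 0, 0]], [-1, [0.05, 0, 0], [0, 0, 0]], [-1, [0, 0, 0], [0, 0, 0]]])

```text
clock: 8.3
eef_pos: [0.5352, -0.0857, 0.0232]
tool_rot: [0.999, -0.049, -0.0, 0.0]
ft_force: [0.5, 0.4, -5.8]
grip_width: 0.039
```

Call:
play_rows(moves=[[-1, [0.05, 0, 0.03], [0, 0, 0]], [-1, [0, 0, 0], [0, 0, 0]]])

```text
clock: 8.47
eef_pos: [0.5355, -0.0857, 0.023]
tool_rot: [0.999, -0.049, -0.0, -0.0]
ft_force: [0.4, -0.2, -5.6]
grip_width: 0.039
```

Call:
play_rows(moves=[[-1, [0.05, 0, 0], [0, 0, 0]], [-1, [0, 0, 0], [0, 0, 0]]])

```text
clock: 8.63
eef_pos: [0.5355, -0.0857, 0.0231]
tool_rot: [0.999, -0.049, -0.0, -0.0]
ft_force: [-0.8, 0.7, -5.7]
grip_width: 0.0392
```

Call:
play_rows(moves=[[-1, [0.05, 0, 0], [0, 0, 0]], [-1, [0, 0, 0], [0, 0, 0]]])

```text
clock: 8.8
eef_pos: [0.5356, -0.0857, 0.023]
tool_rot: [0.999, -0.049, -0.001, -0.0]
ft_force: [-2.4, 0.0, -6.0]
grip_width: 0.0389
```

Call:
play_rows(moves=[[-1, [0, 0.05, 0], [0, 0, 0]], [-1, [0, 0, 0], [0, 0, 0]]])

```text
clock: 8.97
eef_pos: [0.5356, -0.086, 0.0229]
tool_rot: [0.999, -0.049, -0.001, -0.0]
ft_force: [-3.2, 0.8, -4.9]
grip_width: 0.0391
```

Call:
play_rows(moves=[[-1, [0, 0.05, 0], [0, 0, 0]], [-1, [0, 0, 0], [0, 0, 0]]])

```text
clock: 9.13
eef_pos: [0.5355, -0.0864, 0.0229]
tool_rot: [0.999, -0.049, -0.001, -0.0]
ft_force: [-4.4, 3.2, -5.8]
grip_width: 0.039
```

Call:
play_rows(moves=[[-1, [0, 0.05, 0], [0, 0, 0]], [-1, [0, 0, 0], [0, 0, 0]]])

```text
clock: 9.3
eef_pos: [0.5355, -0.0868, 0.0229]
tool_rot: [0.999, -0.049, -0.001, -0.0]
ft_force: [-4.8, 3.4, -5.7]
grip_width: 0.0393
```

Call:
play_rows(moves=[[-1, [0, 0.05, 0], [0, 0, 0]], [-1, [0, 0, 0], [0, 0, 0]]])

```text
clock: 9.47
eef_pos: [0.5355, -0.087, 0.0229]
tool_rot: [0.999, -0.049, -0.001, -0.001]
ft_force: [-4.0, 3.5, -5.6]
grip_width: 0.0387
```

Call:
play_rows(moves=[[-1, [0, 0, 0.05], [0, 0, 0]], [-1, [0, 0, 0.03], [0, 0, 0]]])

```text
clock: 9.63
eef_pos: [0.5354, -0.087, 0.0225]
tool_rot: [0.999, -0.049, -0.001, -0.001]
ft_force: [-6.4, 5.3, -0.3]
grip_width: 0.0393
```

```bash
cat > chk.py <<'E'
from h import *
im,d,W,ray,t=wrist(); o=bot.get_obs(); print(o["eef_pos"],o["ft_force"],R.from_quat(o["tool_rot"]).as_euler("xyz",degrees=True))
c,sn=np.cos(FY),np.sin(FY); q=W*1000-[*(FO*1000),0]; F=np.stack([c*q[...,0]+sn*q[...,1],-sn*q[...,0]+c*q[...,1],q[...,2]],-1)
s=(d>0)&(abs(F[...,2]-50)<6)&(abs(F[...,1]+85)<30)&(F[...,0]>-10); A=F[s]; print("tube end x",np.percentile(A[:,0],[98,99.5,100]),"z",np.median(A[:,2]))
for lo in range(0,70,20):
    a=A[(A[:,0]>=lo)&(A[:,0]<lo+20)]; print(lo,np.percentile(a[:,1],[1,50,99]).round(1),np.median(a[:,2]).round(1))
E
python3 chk.py
```

```text
[ 0.53541611 -0.08700849  0.02254127] [-5.8146604   4.00272756 -2.27316649] [-1.79915469e+02  9.17932939e-02 -5.56688784e+00]
tube end x [74.13929638 75.28614127 75.8255971 ] z 48.246171629074496
0 [-105.3  -85.7  -66.1] 48.3
20 [-105.2  -85.7  -66. ] 48.2
40 [-105.3  -85.7  -66.1] 48.2
60 [-105.3  -85.7  -66.1] 48.1
```

The section is down and touching the end and side locators. I'll open slightly and push with one finger, so it can square itself against both side locators.

Call:
play_rows(moves=[[0.15, [0, 0, 0], [0, 0, 0]], [0.15, [0, 0, 0], [0, 0, 0]], [0.15, [0, 0, 0], [0, 0, 0]], [0.15, [0, 0, 0], [0, 0, 0]], [0.15, [0, 0.1, 0], [0, 0, 0]], [0.15, [0, 0.1, 0], [0, 0, 0]], [0.15, [0, 0, 0], [0, 0, 0]]])

```text
clock: 10.27
eef_pos: [0.5364, -0.0902, 0.0226]
tool_rot: [0.999, -0.049, 0.0, 0.0]
ft_force: [-0.3, -0.5, 0.0]
grip_width: 0.0488
```

Call:
play_rows(moves=[[0.15, [0, 0.1, 0], [0, 0, 0]], [0.15, [0, 0.05, 0], [0, 0, 0]], [0.15, [0, 0, 0], [0, 0, 0]]])

```text
clock: 10.52
eef_pos: [0.5359, -0.0915, 0.0224]
tool_rot: [0.999, -0.049, -0.0, 0.0]
ft_force: [-0.3, -0.1, 0.3]
grip_width: 0.0495
```

Call:
play_rows(moves=[[0.15, [0, 0.05, 0], [0, 0, 0]], [0.15, [0, 0.05, 0], [0, 0, 0]], [0.15, [0, 0, 0], [0, 0, 0]]])

```text
clock: 10.77
eef_pos: [0.5359, -0.0916, 0.0223]
tool_rot: [0.999, -0.049, 0.0, -0.001]
ft_force: [0.4, 2.9, 0.7]
grip_width: 0.0493
```

Call:
play_rows(moves=[[0.15, [0, 0.05, 0], [0, 0, 0]], [0.15, [0, 0.03, 0], [0, 0, 0]], [0.15, [0, 0, 0], [0, 0, 0]]])

```text
clock: 11.02
eef_pos: [0.5359, -0.0918, 0.0224]
tool_rot: [0.999, -0.048, 0.0, -0.001]
ft_force: [1.5, 5.5, 0.9]
grip_width: 0.0493
```

Call:
play_rows(moves=[[0.15, [0, -0.25, 0], [0, 0, 0]], [0.15, [0, -0.25, 0], [0, 0, 0]], [0.15, [0, 0, -1.5], [0, 0, 0]], [0.15, [0, 0, -3], [0, 0, 0]], [0, [0, 0, -2], [0, 0, 0]], [-1, [-2, 0, 0], [0, 0, 0]], [-1, [-3, 0, 0], [0, 0, 0]], [-1, [-3, 0, 0], [0, 0, 0]], [-1, [-2, 0, 0], [0, 0, 0]], [-1, [-1.3, 0, 0], [0, 0, 0]], [-1, [0, 0, 1], [0, 0, 0]], [-1, [0, 0, 2], [0, 0, 0]]])

```text
clock: 12.02
eef_pos: [0.4251, -0.078, 0.0594]
tool_rot: [0.999, -0.049, 0.003, 0.001]
ft_force: [1.7, -0.0, 0.1]
grip_width: 0.0005
```

Call:
play_rows(moves=[[-1, [0, 0, 2], [0, 0, 0]], [-1, [0, 0, 1], [0, 0, 0]], [-1, [0.3, 0, 0], [0, 0, 0]], [-1, [0, 0, 0], [0, 0, 0]], [-1, [0, 0, 0], [0, 0, 0]]])

```text
clock: 12.43
eef_pos: [0.4278, -0.0778, 0.0281]
tool_rot: [0.999, -0.049, 0.001, 0.0]
ft_force: [-0.4, -0.7, 0.5]
grip_width: -0.0001
```

```bash
python3 - <<'E'
from h import *
o=bot.get_obs(); e=o["eef_pos"]; q=(e[:2]-FO)*1000; c,s=np.cos(FY),np.sin(FY); print("fixture",c*q[0]+s*q[1],-s*q[0]+c*q[1],e[2],o["ft_force"])
E
python3 chk.py
```

```text
fixture -122.80586697688348 -87.4091348286688 0.028127017076864276 [-0.40791142 -0.65485385  0.50539159]
[ 0.42782125 -0.0777735   0.02829457] [ 0.65107872 -0.15924872  0.42635415] [ 1.79967652e+02 -1.08140236e-01 -5.60685937e+00]
tube end x [-2.84845918 -2.45460595 -2.11532571] z 48.105866036097076Traceback (most recent call last):
  File "chk.py", line 6, in <module>
    a=A[(A[:,0]>=lo)&(A[:,0]<lo+20)]; print(lo,np.percentile(a[:,1],[1,50,99]).round(1),np.median(a[:,2]).round(1))
                                               ~~~~~~~~~~~~~^^^^^^^^^^^^^^^^^^
    return _quantile_unchecked(
        a, q, axis, out, overwrite_input, method, keepdims, weights)
    return _ureduce(a,
                    func=_quantile_ureduce_func,
    ...<5 lines>...
                    overwrite_input=overwrite_input,
                    method=method)
    r = func(a, **kwargs)
    result = _quantile(arr,
                       quantiles=q,
    ...<2 lines>...
                       out=out,
                       weights=wgt)
    slices_having_nans = np.isnan(arr[-1, ...])
                                  ~~~^^^^^^^^^
IndexError: index -1 is out of bounds for axis 0 with size 0
```

Call:
play_rows(moves=[[-1, [0.2, 0, 0], [0, 0, 0]], [-1, [0.15, 0, 0], [0, 0, 0]], [-1, [0.1, 0, 0], [0, 0, 0]], [-1, [0, 0, 0], [0, 0, 0]]])

```text
clock: 12.82
eef_pos: [0.4319, -0.078, 0.0278]
tool_rot: [0.999, -0.049, 0.001, 0.0]
ft_force: [0.3, -0.8, 0.6]
grip_width: -0.0001
```

Call:
play_rows(moves=[[-1, [0.1, 0, 0], [0, 0, 0]], [-1, [0.1, 0, 0], [0, 0, 0]], [-1, [0, 0, 0], [0, 0, 0]]])

```text
clock: 13.07
eef_pos: [0.4334, -0.0781, 0.0274]
tool_rot: [0.999, -0.049, 0.0, 0.0]
ft_force: [0.3, 0.5, -0.4]
grip_width: 0.0003
```

Call:
play_rows(moves=[[-1, [0.1, 0, 0], [0, 0, 0]], [-1, [0.05, 0, 0], [0, 0, 0]], [-1, [0, 0, 0], [0, 0, 0]]])

```text
clock: 13.32
eef_pos: [0.4348, -0.0782, 0.0274]
tool_rot: [0.999, -0.049, 0.0, 0.0]
ft_force: [-0.4, 0.3, -0.3]
grip_width: 0.0002
```

Call:
play_rows(moves=[[-1, [0.05, 0, 0], [0, 0, 0]], [-1, [0.05, 0, 0], [0, 0, 0]], [-1, [0, 0, 0], [0, 0, 0]]])

```text
clock: 13.57
eef_pos: [0.4349, -0.0782, 0.0272]
tool_rot: [0.999, -0.049, -0.001, -0.0]
ft_force: [-2.2, 0.4, 2.0]
grip_width: -0.0001
```

Call:
play_rows(moves=[[-1, [0.05, 0, 0], [0, 0, 0]], [-1, [0.05, 0, 0], [0, 0, 0]], [-1, [0, 0, 0], [0, 0, 0]]])

```text
clock: 13.82
eef_pos: [0.4349, -0.0782, 0.0271]
tool_rot: [0.999, -0.049, -0.002, -0.0]
ft_force: [-6.0, 0.7, 3.7]
grip_width: 0.0002
```

The box stalls firmly at 6 N, so it is seated. I'll back off, rise, and go to the front of the handle.

Call:
play_rows(moves=[[-1, [-0.4, 0, 0], [0, 0, 0]], [-1, [-0.6, 0, 0], [0, 0, 0]], [-1, [0, 0, -3], [0, 0, 0]], [-1, [0, 0, -4], [0, 0, 0]], [-1, [0, 0, -4], [0, 0, 0]], [-1, [0, 0, -4], [0, 0, 0]], [-1, [1, 0, -3], [0, 0, 0]], [-1, [3.5, -0.5, 0], [0, 0, 0]], [-1, [4, -0.5, 0], [0, 0, 0]], [-1, [4, -0.5, 0], [0, 0, 0]], [-1, [3, 0, 0], [0, 0, 0]], [-1, [1, 0, 0], [0, 0, 0]]])

```text
clock: 14.82
eef_pos: [0.5967, -0.0785, 0.2066]
tool_rot: [0.999, -0.048, 0.002, 0.0]
ft_force: [-0.1, -0.1, -0.5]
grip_width: 0.0002
```

```bash
cat > st.py <<'E'
from h import *
o=bot.get_obs(); e=o["eef_pos"]; q=(e[:2]-FO)*1000; c,s=np.cos(FY),np.sin(FY); print("fixture x,y,z",round(c*q[0]+s*q[1],1),round(-s*q[0]+c*q[1],1),round(e[2]*1000,1),o["ft_force"].round(1),"t",o["clock"])
E
python3 st.py
python3 - <<'E'
from h import *
for n in ("side",):
    im,d,P=pts(n); q=(P-[*FO,0])*1000; c,s=np.cos(FY),np.sin(FY); F=np.stack([c*q[...,0]+s*q[...,1],-s*q[...,0]+c*q[...,1],q[...,2]],-1)
    m=(im[...,0]>100)&(im[...,1]<70)&(abs(F[...,0]-40)<20)&(abs(F[...,1])<80)&(F[...,2]>80)&(d>0)
    u=np.argwhere(m)[:,::-1]; A=F[m]; v,b=np.polyfit(A[:,2],A[:,1],1); print("y=",v,"*z+",b,"lean deg",np.degrees(np.arctan(v)), "y surf at155",v*155+b)
    cv2.imwrite("pics/s5.png",cv2.resize(im[140:300,190:400],None,fx=3.5,fy=3.5)[:,:,::-1])
im,d,W,ray,t=wrist(); q=(W-[*FO,0])*1000; F=np.stack([c*q[...,0]+s*q[...,1],-s*q[...,0]+c*q[...,1],q[...,2]],-1)
m=(d>0)&(abs(F[...,2]-50)<6)&(abs(F[...,1]+85)<30)&(F[...,0]>-110)&(F[...,0]<80)
A=F[m]; print(m.sum(),np.percentile(A,[.5,50,99.5],axis=0).round(1))
m=(d>0)&(abs(F[...,2]-35)<4)&(abs(F[...,1]+81)<25)&(abs(F[...,0]-86)<25)
if m.any(): print("endloc",np.percentile(F[m],[1,99],axis=0).round(1))
cv2.imwrite("pics/w5.png",im[:,:,::-1])
E
```

```text
fixture x,y,z 45.4 -71.7 206.6 [-0.1 -0.1 -0.5] t 14.8167
y= -0.1444577537348929 *z+ 20.700339705574173 lean deg -8.219956228503966 y surf at155 -1.6906121233342262
4009 [[ -34.4 -105.7   46.4]
 [  29.2  -87.    48.2]
 [  75.   -66.4   49.9]]
endloc [[ 75.2 -94.7  31.4]
 [ 97.3 -70.3  38.8]]
```

View pics/w5.png

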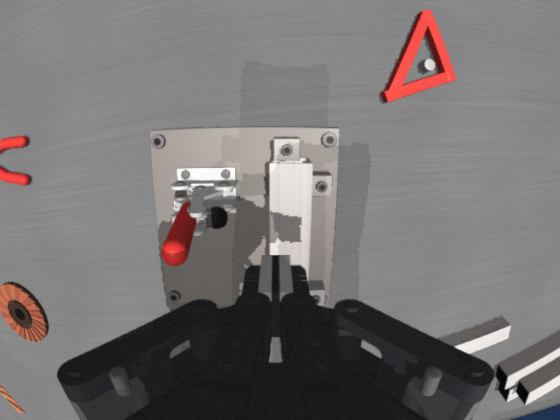

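The wrist view shows the section seated along the locators at (290,210). Its end measures x=75.0 against a locator face at 75.2. The red handle at (180,235) leans about 8° towards -y, so the bend will leave the home point higher, at about z 74. I'll approach its -y side at z 165.

Call:
play_rows(moves=[[-1, [-0.5, 0, 1], [0, 0, 0]], [-1, [0, -0.5, 2], [0, 0, 0]], [-1, [0, -1, 1.2], [0, 0, 0]], [-1, [0, -1, 0], [0, 0, 0]], [-1, [0, -0.7, 0], [0, 0, 0]], [-1, [0, 0, 0], [0, 0, 0]], [-1, [0, 0, 0], [0, 0, 0]]])

```text
clock: 15.5
eef_pos: [0.5906, -0.0517, 0.167]
tool_rot: [0.999, -0.044, 0.001, -0.002]
ft_force: [-0.0, 0.9, 0.0]
grip_width: 0.0007
```

```bash
python3 st.py
python3 - <<'E'
from h import *
im,d,P=pts("side"); cv2.imwrite("pics/s6.png",cv2.resize(im[100:280,200:400],None,fx=3.2,fy=3.2)[:,:,::-1])
E
```

```text
fixture x,y,z 36.7 -45.5 167.0 [-0.   0.9  0. ] t 15.5
```

View pics/s6.png

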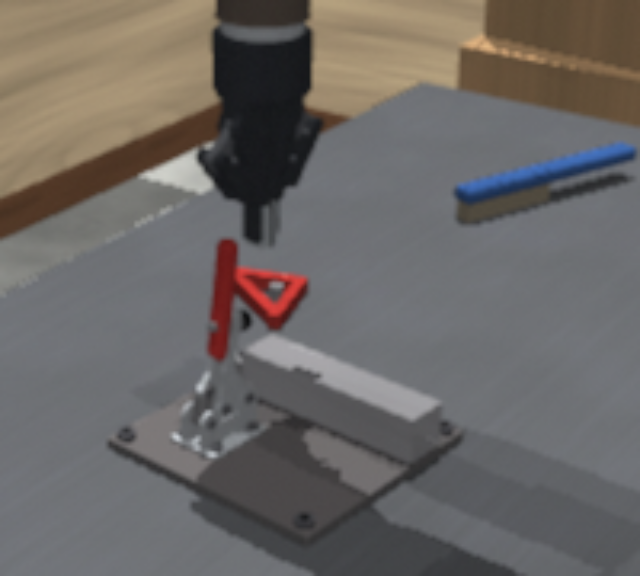

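The side view shows the finger at (260,235), just in front of the handle top at (228,245), and not touching it. I'll creep towards +y until contact.

Call:
play_rows(moves=[[-1, [0.4, -0.3, 0], [0, 0, 0]], [-1, [0, -0.4, 0], [0, 0, 0]], [-1, [0, -0.3, 0.1], [0, 0, -0.008]], [-1, [0, 0, 0], [0, 0, 0]]])

```text
clock: 15.88
eef_pos: [0.5947, -0.0448, 0.1644]
tool_rot: [0.999, -0.037, 0.0, -0.004]
ft_force: [0.8, 0.1, 0.5]
grip_width: -0.0002
```

```bash
python3 st.py
```

```text
fixture x,y,z 40.1 -38.2 164.4 [0.8 0.1 0.5] t 15.8833
```

Call:
play_rows(moves=[[-1, [0, -0.3, 0], [0, 0, 0]], [-1, [0, -0.3, 0], [0, 0, 0]], [-1, [0, 0, 0], [0, 0, 0]]])

```text
clock: 16.13
eef_pos: [0.5949, -0.0407, 0.1644]
tool_rot: [0.999, -0.036, 0.0, -0.004]
ft_force: [-0.3, 0.3, 0.2]
grip_width: -0.0
```

```bash
python3 st.py
```

```text
fixture x,y,z 39.9 -34.2 164.4 [-0.3  0.3  0.2] t 16.1333
```

```bash
python3 -c "
from h import *
o=bot.get_obs();print(o['joint_pos'].round(3),o['tool_rot'],o['ft_torque'].round(2))
print(R.from_quat(o['tool_rot']).as_matrix().round(4))"
```

```text
[-0.073  0.465  0.154  1.26   0.009  3.141] [ 9.99348092e-01 -3.58463304e-02  3.79406960e-05 -4.29299313e-03] [ 0.02  0.02 -0.01]
[[ 9.974e-01 -7.160e-02  4.000e-04]
 [-7.160e-02 -9.974e-01  8.600e-03]
 [-2.000e-04 -8.600e-03 -1.000e+00]]
```

Joint 6 has hit its range limit. I'll turn the tool about 90° the other way, so a pad edge does the pushing, and carry on.

Call:
play_rows(moves=[[-1, [0, 0.5, 0], [0, 0, -0.06]], [-1, [0, 0, 0], [0, 0, -0.12]], [-1, [0, 0, 0], [0, 0, -0.12]], [-1, [0, 0, 0], [0, 0, -0.12]], [-1, [0, 0, 0], [0, 0, -0.12]], [-1, [0, 0, 0], [0, 0, -0.12]], [-1, [0, 0, 0], [0, 0, -0.12]], [-1, [0, 0, 0], [0, 0, -0.12]], [-1, [0, 0, 0], [0, 0, -0.12]], [-1, [0, 0, 0], [0, 0, -0.12]], [-1, [0, 0, 0], [0, 0, -0.12]], [-1, [0, 0, 0], [0, 0, -0.12]]])

```text
clock: 17.13
eef_pos: [0.5945, -0.0461, 0.1645]
tool_rot: [0.792, 0.611, 0.003, -0.003]
ft_force: [0.1, -0.8, 0.2]
grip_width: 0.0002
```

```bash
python3 st.py; python3 -c "
from h import *
go([*fx(40,-36),.165],84.4); print(bot.get_obs()['joint_pos'].round(3))"
```

```text
fixture x,y,z 40.1 -39.5 164.5 [ 0.1 -0.8  0.2] t 17.1333
shift cm [ 0.35 -0.07 -0.05] turn [-0.0009 -0.0083 -0.1593]
[-0.082  0.465  0.154  1.26   0.008  1.746]
```

Call:
play_rows(moves=[[-1, [0, 0, 0], [0, -0.008, -0.08]], [-1, [0.4, 0, 0], [0, 0, -0.08]], [-1, [0.4, 0, 0], [0, 0, 0]], [-1, [0.3, 0, 0], [0, 0, 0]], [-1, [0, 0, 0], [0, 0, 0]]])

```text
clock: 17.55
eef_pos: [0.5961, -0.0347, 0.1645]
tool_rot: [0.743, 0.669, -0.0, -0.0]
ft_force: [0.0, -0.6, 0.4]
grip_width: 0.0002
```

```bash
python3 st.py
```

```text
fixture x,y,z 40.5 -28.1 164.5 [ 0.  -0.6  0.4] t 17.55
```

Call:
play_rows(moves=[[-1, [0.2, 0, 0], [0, 0, 0]], [-1, [0.2, 0, 0], [0, 0, 0]], [-1, [0.2, 0, 0], [0, 0, 0]], [-1, [0, 0, 0], [0, 0, 0]]])

```text
clock: 17.88
eef_pos: [0.5968, -0.0289, 0.1646]
tool_rot: [0.743, 0.67, -0.0, -0.001]
ft_force: [0.2, 0.2, 1.4]
grip_width: -0.0002
```

```bash
python3 st.py
```

```text
fixture x,y,z 40.6 -22.2 164.6 [0.2 0.2 1.4] t 17.8833
```

Call:
play_rows(moves=[[-1, [0.5, 0, 0], [0, 0, 0]], [-1, [0.5, 0, 0], [0, 0, 0]], [-1, [0.5, 0, 0], [0, 0, 0]], [-1, [0.5, 0, 0], [0, 0, 0]], [-1, [0.5, 0, 0], [0, 0, 0]], [-1, [0.5, 0, 0], [0, 0, 0]], [-1, [0, 0, 0], [0, 0, 0]]])

```text
clock: 18.47
eef_pos: [0.5998, 0.0021, 0.1644]
tool_rot: [0.742, 0.67, 0.0, -0.001]
ft_force: [0.3, 0.1, 0.3]
grip_width: 0.0001
```

```bash
python3 st.py
cat > hd.py <<'E'
from h import *
im,d,P=pts("side"); q=(P-[*FO,0])*1000; c,s=np.cos(FY),np.sin(FY); F=np.stack([c*q[...,0]+s*q[...,1],-s*q[...,0]+c*q[...,1],q[...,2]],-1)
m=(im[...,0]>90)&(im[...,1]<70)&(abs(F[...,0]-38)<20)&(abs(F[...,1]-50)<110)&(F[...,2]>40)&(d>0)
A=F[m][:,1:].astype(np.float32); vx,vy,x0,y0=cv2.fitLine(A,cv2.DIST_HUBER,0,.01,.01).ravel(); t=(A-[x0,y0])@[vx,vy]
print("handle visible: n",len(A),"slope",np.degrees(np.arctan2(vy,vx)).round(1),"ends",(np.array([x0,y0])+np.outer(np.percentile(t,[2,98]),[vx,vy])).round(1).tolist())
import sys
if len(sys.argv)>1: cv2.imwrite(sys.argv[1],cv2.resize(im[120:290,180:400],None,fx=3.2,fy=3.2)[:,:,::-1])
E
python3 hd.py
```

```text
fixture x,y,z 40.6 8.9 164.4 [0.3 0.1 0.3] t 18.4667
handle visible: n 208 slope 80.8 ends [[21.3, 92.0], [36.1, 184.2]]
```

The handle is following as modelled (slope 81°, predicted 79°). Continuing along the arc.

Call:
play_rows(moves=[[-1, [0.6, 0, -0.05], [0, 0, 0]], [-1, [0.6, 0, -0.05], [0, 0, 0]], [-1, [0.6, 0, 0], [0, 0, 0]], [-1, [0.6, 0, 0.1], [0, 0, 0]], [-1, [0.6, 0, 0.15], [0, 0, 0]], [-1, [0.6, 0, 0.2], [0, 0, 0]], [-1, [0.4, 0, 0.2], [0, 0, 0]], [-1, [0.4, 0, 0.2], [0, 0, 0]], [-1, [0.4, 0, 0.3], [0, 0, 0]], [-1, [0.4, 0, 0.3], [0, 0, 0]], [-1, [0, 0, 0], [0, 0, 0]]])

```text
clock: 19.43
eef_pos: [0.6048, 0.0533, 0.1502]
tool_rot: [0.742, 0.67, -0.0, -0.001]
ft_force: [-0.5, 0.3, -0.3]
grip_width: 0.0002
```

```bash
python3 st.py; python3 hd.py
```

```text
fixture x,y,z 40.7 60.3 150.2 [-0.5  0.3 -0.3] t 19.4333
handle visible: n 171 slope 51.2 ends [[34.2, 90.0], [93.2, 163.4]]
```

Call:
play_rows(moves=[[-1, [0.23, 0, 0.27], [0, 0, 0]], [-1, [0.22, 0, 0.27], [0, 0, 0]], [-1, [0.22, 0, 0.27], [0, 0, 0]], [-1, [0.2, 0, 0.3], [0, 0, 0]], [-1, [0.2, 0, 0.3], [0, 0, 0]], [-1, [0.2, 0, 0.3], [0, 0, 0]], [-1, [0.15, 0, 0.3], [0, 0, 0]], [-1, [0.15, 0, 0.3], [0, 0, 0]], [-1, [0.15, 0, 0.25], [0, 0, 0]], [-1, [0, 0, 0], [0, 0, 0]]])

```text
clock: 20.32
eef_pos: [0.6063, 0.0697, 0.1244]
tool_rot: [0.742, 0.67, -0.001, -0.001]
ft_force: [-0.3, -0.5, -0.0]
grip_width: 0.0001
```

```bash
python3 st.py; python3 hd.py
```

```text
fixture x,y,z 40.5 76.8 124.4 [-0.3 -0.5 -0. ] t 20.3167
handle visible: n 150 slope 30.8 ends [[30.5, 83.1], [114.3, 133.0]]
```

Call:
play_rows(moves=[[-1, [0.1, 0, 0.2], [0, 0, 0]], [-1, [0.1, 0, 0.2], [0, 0, 0]], [-1, [0.1, 0, 0.2], [0, 0, 0]], [-1, [0.1, 0, 0.2], [0, 0, 0]], [-1, [0, 0, 0], [0, 0, 0]]])

```text
clock: 20.78
eef_pos: [0.607, 0.0732, 0.1172]
tool_rot: [0.743, 0.67, -0.001, -0.0]
ft_force: [-1.0, -2.1, 1.6]
grip_width: -0.0
```

Call:
play_rows(moves=[[-1, [0.08, 0, 0.2], [0, 0, 0]], [-1, [0.08, 0, 0.2], [0, 0, 0]], [-1, [0.08, 0, 0.2], [0, 0, 0]], [-1, [0, 0, 0], [0, 0, 0]]])

```text
clock: 21.12
eef_pos: [0.6076, 0.0756, 0.1119]
tool_rot: [0.743, 0.67, -0.0, -0.0]
ft_force: [-2.0, -2.8, 5.1]
grip_width: 0.0004
```

Call:
play_rows(moves=[[-1, [0.06, 0, 0.15], [0, 0, 0]], [-1, [0.06, 0, 0.15], [0, 0, 0]], [-1, [0.06, 0, 0.15], [0, 0, 0]], [-1, [0, 0, 0], [0, 0, 0]]])

```text
clock: 21.45
eef_pos: [0.6081, 0.0772, 0.108]
tool_rot: [0.743, 0.67, 0.0, 0.0]
ft_force: [-1.9, -3.4, 7.6]
grip_width: 0.0001
```

```bash
python3 st.py; python3 hd.py
```

```text
fixture x,y,z 41.5 84.4 108.0 [-1.9 -3.4  7.6] t 21.45
handle visible: n 186 slope 21.8 ends [[31.6, 79.0], [119.9, 114.3]]
```

Call:
play_rows(moves=[[-1, [0.04, 0, 0.15], [0, 0, 0]], [-1, [0.04, 0, 0.15], [0, 0, 0]], [-1, [0.04, 0, 0.15], [0, 0, 0]], [-1, [0, 0, 0], [0, 0, 0]]])

```text
clock: 21.83
eef_pos: [0.6083, 0.0786, 0.1038]
tool_rot: [0.743, 0.67, 0.0, 0.0]
ft_force: [-2.2, -2.3, 8.7]
grip_width: 0.0001
```

Call:
play_rows(moves=[[-1, [0.03, 0, 0.15], [0, 0, 0]], [-1, [0.03, 0, 0.15], [0, 0, 0]], [-1, [0.03, 0, 0.15], [0, 0, 0]], [-1, [0, 0, 0], [0, 0, 0]]])

```text
clock: 22.17
eef_pos: [0.6085, 0.08, 0.0994]
tool_rot: [0.743, 0.67, 0.001, -0.0]
ft_force: [-1.5, -2.0, 9.7]
grip_width: -0.0001
```

Call:
play_rows(moves=[[-1, [0.03, 0, 0.1], [0, 0, 0]], [-1, [0.03, 0, 0.1], [0, 0, 0]], [-1, [0, 0, 0], [0, 0, 0]]])

```text
clock: 22.42
eef_pos: [0.6085, 0.0806, 0.0973]
tool_rot: [0.743, 0.67, 0.001, -0.0]
ft_force: [-2.6, -1.6, 8.9]
grip_width: -0.0002
```

```bash
python3 st.py; python3 hd.py
```

```text
fixture x,y,z 41.6 87.9 97.3 [-2.6 -1.6  8.9] t 22.4167
handle visible: n 173 slope 14.6 ends [[33.3, 77.1], [124.5, 100.9]]
```

Past the peak force. Small steps now.

Call:
play_rows(moves=[[-1, [0.02, 0, 0.1], [0, 0, 0]], [-1, [0.02, 0, 0.1], [0, 0, 0]], [-1, [0.02, 0, 0.1], [0, 0, 0]], [-1, [0, 0, 0], [0, 0, 0]]])

```text
clock: 22.8
eef_pos: [0.6085, 0.0815, 0.094]
tool_rot: [0.742, 0.67, 0.001, -0.0]
ft_force: [-2.3, -1.4, 6.4]
grip_width: -0.0002
```

Call:
play_rows(moves=[[-1, [0.01, 0, 0.1], [0, 0, 0]], [-1, [0.01, 0, 0.1], [0, 0, 0]], [-1, [0, 0, 0], [0, 0, 0]]])

```text
clock: 23.05
eef_pos: [0.6084, 0.082, 0.0918]
tool_rot: [0.742, 0.67, 0.001, -0.001]
ft_force: [-0.4, -0.4, 5.9]
grip_width: -0.0
```

Call:
play_rows(moves=[[-1, [0.01, 0, 0.1], [0, 0, 0]], [-1, [0.01, 0, 0.1], [0, 0, 0]], [-1, [0, 0, 0], [0, 0, 0]]])

```text
clock: 23.3
eef_pos: [0.6083, 0.0825, 0.0895]
tool_rot: [0.742, 0.67, 0.001, -0.001]
ft_force: [-1.1, 0.7, 5.4]
grip_width: -0.0003
```

Call:
play_rows(moves=[[-1, [0, 0, 0.1], [0, 0, 0]], [-1, [0, 0, 0.1], [0, 0, 0]], [-1, [0, 0, 0], [0, 0, 0]]])

```text
clock: 23.55
eef_pos: [0.6082, 0.0821, 0.0869]
tool_rot: [0.742, 0.67, 0.0, -0.001]
ft_force: [-0.3, 2.1, 2.8]
grip_width: 0.0
```

Call:
play_rows(moves=[[-1, [0, 0, 0.1], [0, 0, 0]], [-1, [0, 0, 0], [0, 0, 0]]])

```text
clock: 23.72
eef_pos: [0.6081, 0.0815, 0.0856]
tool_rot: [0.743, 0.67, -0.0, -0.001]
ft_force: [-0.2, 1.0, 3.6]
grip_width: -0.0001
```

```bash
python3 st.py; python3 hd.py
```

```text
fixture x,y,z 41.1 88.8 85.6 [-0.2  1.   3.6] t 23.7167
handle visible: n 179 slope 9.2 ends [[30.0, 71.1], [126.7, 86.7]]
```

Call:
play_rows(moves=[[-1, [0, 0, 0.1], [0, 0, 0]], [-1, [0, 0, 0], [0, 0, 0]]])

```text
clock: 23.93
eef_pos: [0.6079, 0.0812, 0.0845]
tool_rot: [0.743, 0.67, -0.001, -0.001]
ft_force: [1.4, 0.5, 2.3]
grip_width: 0.0003
```

Call:
play_rows(moves=[[-1, [0, 0, 0.1], [0, 0, 0]], [-1, [0, 0, 0], [0, 0, 0]]])

```text
clock: 24.1
eef_pos: [0.6077, 0.0811, 0.0834]
tool_rot: [0.743, 0.67, -0.001, -0.001]
ft_force: [1.2, 0.2, 0.7]
grip_width: 0.0
```

```bash
python3 st.py; python3 hd.py
```

```text
fixture x,y,z 40.8 88.3 83.4 [1.2 0.2 0.7] t 24.1
handle visible: n 180 slope 7.9 ends [[34.3, 70.8], [127.1, 83.6]]
```

Call:
play_rows(moves=[[-1, [0, 0, 0.1], [0, 0, 0]], [-1, [0, 0, 0], [0, 0, 0]]])

```text
clock: 24.32
eef_pos: [0.6075, 0.0811, 0.0824]
tool_rot: [0.743, 0.67, -0.001, -0.001]
ft_force: [0.2, 0.9, -0.1]
grip_width: 0.0003
```

```bash
python3 st.py; python3 hd.py
```

```text
fixture x,y,z 40.6 88.3 82.4 [ 0.2  0.9 -0.1] t 24.3167
handle visible: n 179 slope 8.3 ends [[29.6, 69.0], [127.6, 83.3]]
```

Call:
play_rows(moves=[[-1, [0, 0, 0.1], [0, 0, 0]], [-1, [0, 0, 0], [0, 0, 0]]])

```text
clock: 24.53
eef_pos: [0.6076, 0.0812, 0.0815]
tool_rot: [0.743, 0.67, -0.001, -0.001]
ft_force: [1.0, 1.0, 0.1]
grip_width: -0.0002
```

Call:
play_rows(moves=[[-1, [0, 0, 0.1], [0, 0, 0]], [-1, [0, 0, 0], [0, 0, 0]]])

```text
clock: 24.7
eef_pos: [0.6078, 0.0813, 0.0806]
tool_rot: [0.743, 0.67, -0.0, -0.001]
ft_force: [-0.2, 0.2, -0.1]
grip_width: 0.0001
```

```bash
python3 st.py; python3 hd.py
```

```text
fixture x,y,z 40.8 88.5 80.6 [-0.2  0.2 -0.1] t 24.7
handle visible: n 179 slope 6.6 ends [[31.1, 69.0], [127.6, 80.1]]
```

Call:
play_rows(moves=[[-1, [0, 0, 0.08], [0, 0, 0]], [-1, [0, 0, 0], [0, 0, 0]]])

```text
clock: 24.92
eef_pos: [0.608, 0.0814, 0.0802]
tool_rot: [0.743, 0.67, -0.0, -0.001]
ft_force: [-0.0, -0.6, 0.7]
grip_width: -0.0
```

Call:
play_rows(moves=[[-1, [0, 0, 0.08], [0, 0, 0]], [-1, [0, 0, 0], [0, 0, 0]]])

```text
clock: 25.08
eef_pos: [0.6083, 0.0814, 0.0798]
tool_rot: [0.743, 0.67, 0.0, -0.0]
ft_force: [-1.4, -0.6, 2.9]
grip_width: -0.0
```

```bash
python3 st.py; python3 hd.py
```

```text
fixture x,y,z 41.3 88.7 79.8 [-1.4 -0.6  2.9] t 25.0833
handle visible: n 176 slope 6.5 ends [[30.7, 68.8], [127.3, 79.8]]
```

The force fell to zero, the handle dropped by itself, and then it met a stiff stop (2.9 N, slope unchanged). Letting go and checking.

Call:
play_rows(moves=[[-1, [0, 0, -0.3], [0, 0, 0]], [-1, [0, 0, -1], [0, 0, 0]], [-1, [0, 0, -3], [0, 0, 0]], [-1, [0, 0, -4], [0, 0, 0]], [-1, [0, 0, -4], [0, 0, 0]], [-1, [0, 0, -3], [0, 0, 0]], [-1, [0, 0, 0], [0, 0, 0]], [-1, [0, 0, 0], [0, 0, 0]]])

```text
clock: 25.8
eef_pos: [0.6097, 0.0815, 0.2359]
tool_rot: [0.743, 0.67, 0.002, 0.001]
ft_force: [-0.4, 0.3, -0.5]
grip_width: 0.0002
```

```bash
python3 st.py; python3 hd.py pics/s7.png
python3 - <<'E'
from h import *
im,d,P=pts("top"); q=(P-[*FO,0])*1000; c,s=np.cos(FY),np.sin(FY); F=np.stack([c*q[...,0]+s*q[...,1],-s*q[...,0]+c*q[...,1],q[...,2]],-1)
m=(d>0)&(abs(F[...,2]-50)<5)&(abs(F[...,1]+85)<30)&(abs(F[...,0]+15)<110); print("tube",np.percentile(F[m],[1,50,99],axis=0).round(1))
E
```

```text
fixture x,y,z 42.7 88.9 235.9 [-0.4  0.3 -0.5] t 25.8
handle visible: n 197 slope 7.0 ends [[32.6, 69.2], [127.3, 80.7]]
tube [[-102.4 -103.5   45.5]
 [ -22.3  -84.7   49.7]
 [  74.   -64.3   54.4]]
```

View pics/s7.png

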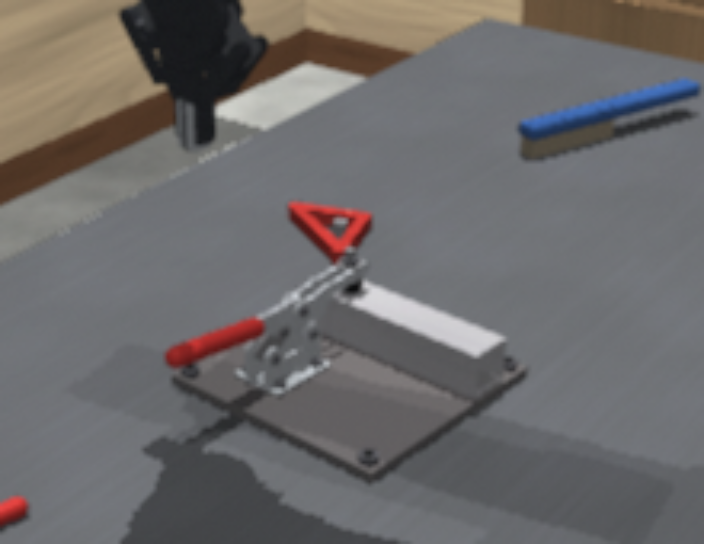

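The handle stays down after release (slope about 7°, which is -2° plus the bend of about 8.5°). The rubber tip rests on the box at (350,288), and the gripper is well clear.

```bash
python3 -c "
from h import *
print(bot.job_done())"
```

```text
the job is handed in; nothing more can be done
None
```

The box section is in the weld fixture and the clamp is locked on it. I handed the job in at about 26 s of the 61 s allowed.

**Box section:** I set it flat on the plate and slid it against the locators. I then pushed it with one finger against the two side locators (5.5 N) and against the end locator (6 N). It stopped firmly both times. A wrist view then put its end at x 75.0 mm against a locator face at 75.2 mm. A last top view, with the clamp shut, agreed to within 1–2 mm, with its middle at y -84.7 mm (should be -85).

**Clamp:** The handle was bent up by about 8°. The push force peaked near 10 N and fell to zero at dead centre, and the handle then dropped on by itself to its stop. I stopped at 2.9 N and let go. The handle stayed down at a slope of about 7°, against 6.5° at the stop. The last picture shows the rubber tip on the box, and the gripper about 150 mm clear.

**What went wrong:**
- **Sliding:** the box dragged with about 6 N for a moment because I was pressing down slightly, so I eased off.
- **Joint 6:** it reached the end of its range near the handle, so I turned the tool about 90° and went on.

I kept away from the other things on the bench but did not measure them again at the end. I did not measure the tip's 50 N hold directly.

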